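# Consolidate two part-filled jar trays and stack the emptied one

### The arm

A 6-joint arm with a two-finger parallel gripper is mounted at the origin on the work surface. World frame = base frame: x ahead of the robot, y to its left, z up, the work surface at z = 0. Lengths are in mm, angles in rad, forces in N, time in s.
With the tool pointing down it reaches from about 350 to 975 mm from the base axis. Payload 7.1 kg.
Tool frame: the origin (TCP) lies on the front face of the gripper's body, between the roots of the fingers; the fingertips stand 80 mm ahead of it and the grasp point (between the pads) lies 61 mm ahead of it (ctrl.tcp_to_grasp is the distance from the TCP to the grasp point, in mm); z points along the fingers, y is the direction in which the jaws open and shut (so a half turn about z gives the same grasp; the last joint's range is limited). The gripper opens to 88 mm and grips with 3 to 60 N. Pads are 20 mm wide; open, the fingers measure 115 mm over their backs; the gripper's body (75 mm by 178 mm) begins 61 mm behind the grasp point.
Start: joints at [-1.332, 0.423, 1.63, -0, 1.089, -0.019], TCP at [159.365, -604.325, 302.675] pointing down, gripper open.
Joint ranges: [-3, 3], [-0.9, 2.11], [0.09, 2.58], [-1.31, 4.45], [0.11, 2.69], [-2.54, 2.54]. Speed limits (rad/s): [2.39, 2.39, 3.01, 3.14, 3.14, 3.14].

### API

Orientations are given as a rotation vector (axis times angle).
In Python, from workcell import telemetry, get_image, ctrl gives the robot as it stands.
- The arm moves only by the tool send_rows, never from a script. Its argument "rows" is a list of rows, each a list of 5 numbers: the shift along the tool's x, y, z in m, then the turn about the tool's z in rad, then the opening, from -1 (shut) to 1 (fully open). A call has 1 to 5 rows; each row shifts and turns the commanded pose from where the row before left it, along the tool's axes as they then stand; what a row does not reach is not made up. A row lasts 1/10 s, in which the tool goes at most 50 mm and 8.59 degrees, less where a joint would pass 70% of its speed; a pose out of reach is approached as far as the arm can. A call with a gripper value outside its range is refused whole. The fingers move at their own pace and stop on an object; the grip force is fixed at half the most. Time passes only in rows, so rows that do not move let the fingers close. It gives the time, the measured TCP pose, the force and the opening at its end, in the units of the state.
- telemetry.get_obs(): the state, without advancing time (a new reading comes with each control period).
- get_image(name): name is "scene" or "top" or "wrist"; returns a dict with "color" (400x640x3 uint8, blue, green, red), "z_map" (400x640 float32, mm along the optical axis (not along the pixel's ray), 0 where there is no reading), "camera_matrix" (3x3 intrinsics, pixels), "rvec" (rotation vector, rad) and "tvec" (3), from world to camera coordinates, as OpenCV has them. Camera axes: x right, y down, z forward; pixel columns grow to the right and rows downward; lengths in mm; the calibration is good to about 2 mm. A picture is of the moment at which its call begins.
- ctrl.close_job(): hands the job in, once; it reports no verdict.
The state is a dict: "t": time; "qpos": joint angles; "qvel": joint speeds; "joint_torque": joint torques, N m; "ee_pos": TCP position; "orientation": TCP orientation; "ft_force": force on the tool from outside, world axes, zero at the start; "moment": the same for the moment, N m; "width": finger opening in mm.
Only numpy, scipy, OpenCV 4.12 (cv2) and the standard library are available. Lean on these libraries where they do the work, as an engineer would, in place of code of your own. Each camera call takes 0.05 s, during which the arm holds its last target.

### The job

Two of the sample trays are each half full: gather all four jars into one of them, whichever you like, one upright jar to a cell, and leave that full tray on the bench. Then put the emptied tray squarely on top of the stack of empty trays so that its foot drops into the tray below, without shifting the stack. Set things down rather than dropping them, keep the jars upright, and leave the beaker, bottle and timer alone.

Things in the scene. Friction and masses are not known exactly. Their poses are not given: they have to be found in the camera images.
- tray_a_center (a point): Part-filled grey tray, two jars in it; 204 (own x) x 54 (y) x 30 mm high, 0.13-0.2 kg, four 46 mm square cells in a row, centres x = -75, -25, 25, 75 mm, y = 0. Walls 4 mm thick to the full 30 mm, dividers 4 mm thick up to 24 mm, cell floor 9 mm above the underside. Can be gripped across its 54 mm width. Point: its centre, half-way up (15 mm), z up.
- tray_b_center (a point): Second part-filled tray, on the bench with two jars at the start: same shape, size, point and axes as tray_a.
- tray_c_center (a point): Lower of the two stacked empty trays, on the bench: same shape, size, point and axes as tray_a.
- tray_d_center (a point): Upper of the two stacked empty trays, same as tray_a; the emptied tray goes on it. Every tray has below it a foot 38 x 186 mm, 5 mm deep (counted in the 30 mm), that drops into the mouth (46 x 196 mm) of the tray underneath, so stacked trays are 25 mm apart in height (underside of this one: 25 mm above the bench).
- jar1_center (a point): closed sample jar, upright straight cylinder 38 mm in diameter and 64 mm tall, white body with a black cap of the same diameter on the top 17 mm, 60 to 140 g. All four jars are alike. Starts standing on the floor of a cell of the first part-filled tray (any cell). Point: its centre, half-way up (32 mm above its base).
- jar2_center (a point): closed sample jar, upright straight cylinder 38 mm in diameter and 64 mm tall, white body with a black cap of the same diameter on the top 17 mm, 60 to 140 g. All four jars are alike. Starts standing on the floor of a cell of the first part-filled tray (any cell). Point: its centre, half-way up (32 mm above its base).
- jar3_center (a point): closed sample jar, upright straight cylinder 38 mm in diameter and 64 mm tall, white body with a black cap of the same diameter on the top 17 mm, 60 to 140 g. All four jars are alike. Starts standing on the floor of a cell of the second part-filled tray (any cell). Point: its centre, half-way up (32 mm above its base).
- jar4_center (a point): closed sample jar, upright straight cylinder 38 mm in diameter and 64 mm tall, white body with a black cap of the same diameter on the top 17 mm, 60 to 140 g. All four jars are alike. Starts standing on the floor of a cell of the second part-filled tray (any cell). Point: its centre, half-way up (32 mm above its base).
- beaker: Bystander: open clear glass beaker, 72 mm across, 95 mm high; origin at the centre of its underside. Leave it alone.
- bottle: Bystander: white plastic bottle with a cap, 60 mm across, 130 mm high; origin at the centre of its underside. Leave it alone.
- timer: Bystander: low white bench timer, 60 x 80 x 24 mm; origin at the centre of its underside. Leave it alone.
Mind the look-alikes: they are no part of the job. What is shaped like the part that bears jar4_center but green or red is not meant.

How it is judged (in metres and radians):
On the way:
1. all four jars stand upright in the cells of one of the two part-filled trays, which stands on the bench ((((x of jar1_center in the frame of tray_a_center between -0.092 and 0.092 m and y of jar1_center in the frame of tray_a_center between -0.01 and 0.01 m and z of jar1_center in the frame of tray_a_center between 0.022 and 0.03 m and angle between jar1_center's own z axis and vertical below 0.12 rad) and (x of jar2_center in the frame of tray_a_center between -0.092 and 0.092 m and y of jar2_center in the frame of tray_a_center between -0.01 and 0.01 m and z of jar2_center in the frame of tray_a_center between 0.022 and 0.03 m and angle between jar2_center's own z axis and vertical below 0.12 rad) and (x of jar3_center in the frame of tray_a_center between -0.092 and 0.092 m and y of jar3_center in the frame of tray_a_center between -0.01 and 0.01 m and z of jar3_center in the frame of tray_a_center between 0.022 and 0.03 m and angle between jar3_center's own z axis and vertical below 0.12 rad) and (x of jar4_center in the frame of tray_a_center between -0.092 and 0.092 m and y of jar4_center in the frame of tray_a_center between -0.01 and 0.01 m and z of jar4_center in the frame of tray_a_center between 0.022 and 0.03 m and angle between jar4_center's own z axis and vertical below 0.12 rad) and height (world z) of tray_a_center below 0.019 m and angle between tray_a_center's own z axis and vertical below 0.05 rad) or ((x of jar1_center in the frame of tray_b_center between -0.092 and 0.092 m and y of jar1_center in the frame of tray_b_center between -0.01 and 0.01 m and z of jar1_center in the frame of tray_b_center between 0.022 and 0.03 m and angle between jar1_center's own z axis and vertical below 0.12 rad) and (x of jar2_center in the frame of tray_b_center between -0.092 and 0.092 m and y of jar2_center in the frame of tray_b_center between -0.01 and 0.01 m and z of jar2_center in the frame of tray_b_center between 0.022 and 0.03 m and angle between jar2_center's own z axis and vertical below 0.12 rad) and (x of jar3_center in the frame of tray_b_center between -0.092 and 0.092 m and y of jar3_center in the frame of tray_b_center between -0.01 and 0.01 m and z of jar3_center in the frame of tray_b_center between 0.022 and 0.03 m and angle between jar3_center's own z axis and vertical below 0.12 rad) and (x of jar4_center in the frame of tray_b_center between -0.092 and 0.092 m and y of jar4_center in the frame of tray_b_center between -0.01 and 0.01 m and z of jar4_center in the frame of tray_b_center between 0.022 and 0.03 m and angle between jar4_center's own z axis and vertical below 0.12 rad) and height (world z) of tray_b_center below 0.019 m and angle between tray_b_center's own z axis and vertical below 0.05 rad))), for 0.2 s.
At the end, for the whole second after the job is handed in: All four jars upright on the cell floors of one tray flat on the bench; the other, empty, seated level on tray_d (10 mm lengthwise, 8 mm across, 0.1 rad, 25 mm higher within 3 mm); tray_d still seated in tray_c on the bench, both within 40 mm of their start; all at rest ((((x of jar1_center in the frame of tray_a_center between -0.092 and 0.092 m and y of jar1_center in the frame of tray_a_center between -0.01 and 0.01 m and z of jar1_center in the frame of tray_a_center between 0.022 and 0.03 m and angle between jar1_center's own z axis and vertical below 0.12 rad) and (x of jar2_center in the frame of tray_a_center between -0.092 and 0.092 m and y of jar2_center in the frame of tray_a_center between -0.01 and 0.01 m and z of jar2_center in the frame of tray_a_center between 0.022 and 0.03 m and angle between jar2_center's own z axis and vertical below 0.12 rad) and (x of jar3_center in the frame of tray_a_center between -0.092 and 0.092 m and y of jar3_center in the frame of tray_a_center between -0.01 and 0.01 m and z of jar3_center in the frame of tray_a_center between 0.022 and 0.03 m and angle between jar3_center's own z axis and vertical below 0.12 rad) and (x of jar4_center in the frame of tray_a_center between -0.092 and 0.092 m and y of jar4_center in the frame of tray_a_center between -0.01 and 0.01 m and z of jar4_center in the frame of tray_a_center between 0.022 and 0.03 m and angle between jar4_center's own z axis and vertical below 0.12 rad) and height (world z) of tray_a_center below 0.019 m and angle between each of tray_a_center, tray_b_center's own z axis and vertical below 0.05 rad and x of tray_b_center in the frame of tray_d_center between -0.01 and 0.01 m and y of tray_b_center in the frame of tray_d_center between -0.008 and 0.008 m and z of tray_b_center in the frame of tray_d_center between 0.022 and 0.028 m and angle between the x axis of tray_b_center and the x axis of tray_d_center, either way round below 0.1 rad) or ((x of jar1_center in the frame of tray_b_center between -0.092 and 0.092 m and y of jar1_center in the frame of tray_b_center between -0.01 and 0.01 m and z of jar1_center in the frame of tray_b_center between 0.022 and 0.03 m and angle between jar1_center's own z axis and vertical below 0.12 rad) and (x of jar2_center in the frame of tray_b_center between -0.092 and 0.092 m and y of jar2_center in the frame of tray_b_center between -0.01 and 0.01 m and z of jar2_center in the frame of tray_b_center between 0.022 and 0.03 m and angle between jar2_center's own z axis and vertical below 0.12 rad) and (x of jar3_center in the frame of tray_b_center between -0.092 and 0.092 m and y of jar3_center in the frame of tray_b_center between -0.01 and 0.01 m and z of jar3_center in the frame of tray_b_center between 0.022 and 0.03 m and angle between jar3_center's own z axis and vertical below 0.12 rad) and (x of jar4_center in the frame of tray_b_center between -0.092 and 0.092 m and y of jar4_center in the frame of tray_b_center between -0.01 and 0.01 m and z of jar4_center in the frame of tray_b_center between 0.022 and 0.03 m and angle between jar4_center's own z axis and vertical below 0.12 rad) and height (world z) of tray_b_center below 0.019 m and angle between each of tray_b_center, tray_a_center's own z axis and vertical below 0.05 rad and x of tray_a_center in the frame of tray_d_center between -0.01 and 0.01 m and y of tray_a_center in the frame of tray_d_center between -0.008 and 0.008 m and z of tray_a_center in the frame of tray_d_center between 0.022 and 0.028 m and angle between the x axis of tray_a_center and the x axis of tray_d_center, either way round below 0.1 rad)) and z of tray_d_center in the frame of tray_c_center between 0.022 and 0.028 m and height (world z) of tray_c_center below 0.019 m and distance of each of tray_c_center, tray_d_center from where it was at the start of the episode below 0.04 m and linear speed of each of jar1, jar2, jar3, jar4, tray_a, tray_b, tray_c, tray_d below 0.02 m/s); the robot touches nothing.
It fails at once if a jar is let fall: touching nothing with its base more than about 25 mm above the bench (16 mm above a cell floor) ((height (world z) of jar1_center above 0.057 m and contact force between jar1 and anything else below 0.02 N) or (height (world z) of jar2_center above 0.057 m and contact force between jar2 and anything else below 0.02 N) or (height (world z) of jar3_center above 0.057 m and contact force between jar3 and anything else below 0.02 N) or (height (world z) of jar4_center above 0.057 m and contact force between jar4 and anything else below 0.02 N)).
It fails at once if a tray is let fall: touching nothing with its underside more than 68 mm above the bench (18 mm above its seat on the stack) ((height (world z) of tray_a_center above 0.083 m and contact force between tray_a and anything else below 0.02 N) or (height (world z) of tray_b_center above 0.083 m and contact force between tray_b and anything else below 0.02 N)).
It fails at once if a jar is tipped by more than 0.7 rad (angle between any of jar1_center, jar2_center, jar3_center, jar4_center's own z axis and vertical above 0.7 rad).
It fails at once if the beaker, bottle or timer is moved by more than 30 mm or tipped (distance of any of beaker, bottle, timer from where it was at the start of the episode above 0.03 m or angle between any of beaker, bottle, timer's own z axis and vertical above 0.4 rad).
It also fails if it takes over 70 s, if anything falls off the work surface, if the arm or the gripper's body presses on something with over 40 N, if the wrist force passes 120 N, or if a joint passes its speed limit or range.

## Working session

There is one attempt and no reset: what is moved stays moved. The work goes in short steps, Python scripts to look and compute and a tool call to move; the robot and the scene stay as the last step left them, time stands still between calls to the robot, and variables do not carry over. Pictures are saved under pics/ and viewed, and the job is handed in when it is done.

Besides the shell and the picture viewer there is one more tool, called after "Emit:" by a JSON object that holds its "api" and its "payload", one argument or row to a line. send_rows: Moves the arm, as the interface text tells. Its arguments: {"type":"object","properties":{"rows":{"type":"array"}},"required":["rows"]}

```bash
mkdir -p pics; ls; python3 - <<'E'
from workcell import telemetry, get_image, ctrl
import cv2
print(telemetry.get_obs())
for n in ["scene","top","wrist"]:
    d=get_image(n); cv2.imwrite(f"pics/{n}0.png",d["color"]); print(n,d["camera_matrix"].tolist(),d["rvec"],d["tvec"])
print([a for a in dir(ctrl) if a[0]!='_'])
E
```

```text
pics
{'t': 0.0, 'qpos': array([-1.33198228e+00,  4.23836194e-01,  1.63069042e+00,  4.22320729e-06,
        1.08858639e+00, -1.89772112e-02]), 'qvel': array([-9.12101564e-04, -6.18901615e-05, -2.03637554e-03, -1.73365425e-03,
        2.25266536e-03, -2.99142397e-04]), 'joint_torque': array([ 9.66374173e-04, -5.44623077e+01, -2.73666143e+01,  6.45233877e-02,
        2.27008830e-02, -1.38972964e-04]), 'ee_pos': array([ 159.27777393, -603.91537252,  301.9043374 ]), 'orientation': array([-3.11403276e+00, -4.03619864e-01,  2.56012018e-04]), 'ft_force': array([ 0.49801614, -0.28575068,  0.15015971]), 'moment': array([ 0.0108414 , -0.00120538, -0.03242332]), 'width': 87.40854734530657}
scene [[398.1162829689271, 0.0, 318.5944892341339], [0.0, 398.1162829689271, 195.098853516064], [0.0, 0.0, 1.0]] [ 2.12118986  0.67853596 -0.33316165] [-501.98634631 -132.17803999 1271.03085003]
top [[500.5514393669764, 0.0, 321.81157117155277], [0.0, 500.5514393669764, 186.6180205396774], [0.0, 0.0, 1.0]] [ 2.12663689 -2.11661761  0.1696484 ] [  27.65864889  579.15066716 1515.94907624]
wrist [[352.9487729484398, 0.0, 317.4624150155439], [0.0, 352.9487729484398, 198.66608614714502], [0.0, 0.0, 1.0]] [-2.31210152  1.78034104  0.24350914] [-623.67290938  -31.25057047  390.88618709]
['Unreachable', 'close_job', 'tcp_to_grasp']
```

View pics/top0.png

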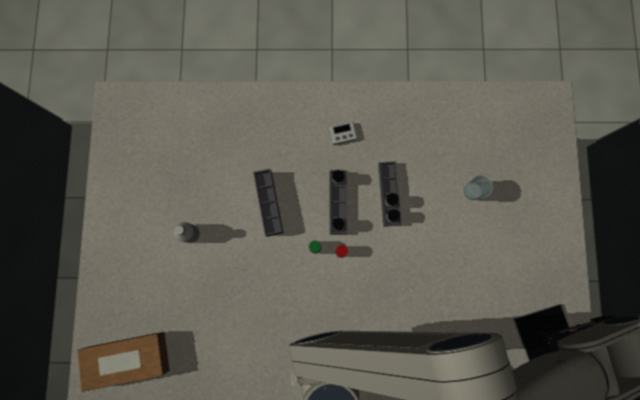

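View pics/scene0.png

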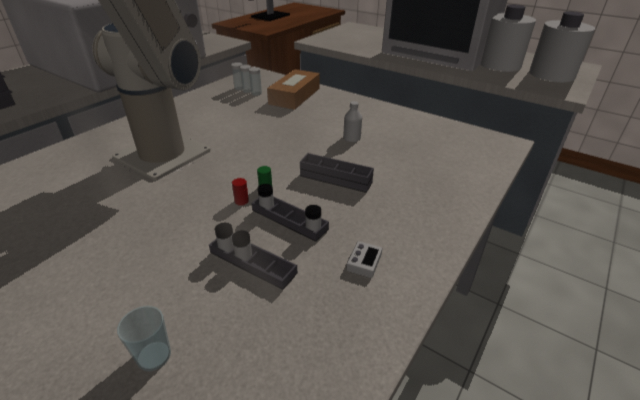

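View pics/wrist0.png

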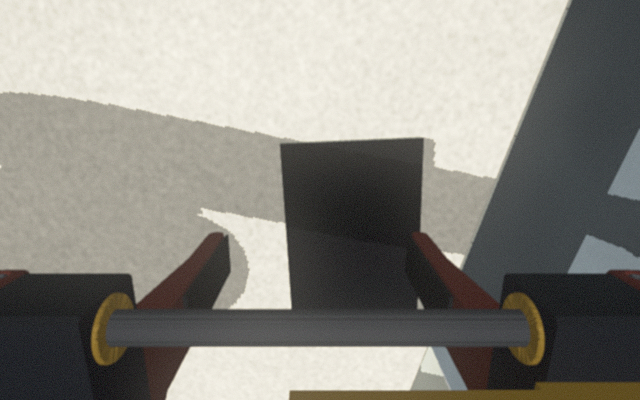

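The top view shows the stack near (268,202). The middle tray has jars at (338,176) and (338,224), and the right tray has jars at (392,200) and (393,215). The green (315,247) and red (342,251) pieces are look-alikes, so I'll leave them. I'll enlarge a crop to confirm this and measure.

```bash
cat > h.py <<'E'
from workcell import telemetry, get_image, ctrl
import cv2, numpy as np
def cam(n):
    d=get_image(n); d["R"]=cv2.Rodrigues(np.array(d["rvec"],float))[0]; d["t"]=np.array(d["tvec"],float).ravel(); return d
def ray(d,u,v,z):
    "pixel -> world point on plane z"
    K=d["camera_matrix"]; r=d["R"].T@np.linalg.solve(K,[u,v,1.]); c=-d["R"].T@d["t"]
    return c+r*(z-c[2])/r[2]
def cloud(d):
    Z=d["z_map"]; v,u=np.mgrid[:400,:640]; K=d["camera_matrix"]
    p=np.stack([(u-K[0,2])/K[0,0]*Z,(v-K[1,2])/K[1,1]*Z,Z],-1)
    P=(p-d["t"])@d["R"]; P[Z<=0]=np.nan; return P
def proj(d,P):
    q=d["R"]@np.array(P,float)+d["t"]; q=d["camera_matrix"]@q; return q[:2]/q[2]
def crop(d,x0,y0,w,h,s,name):
    cv2.imwrite(name,cv2.resize(d["color"][y0:y0+h,x0:x0+w],None,fx=s,fy=s,interpolation=cv2.INTER_CUBIC))
E
python3 - <<'E'
from h import *
d=cam("top"); crop(d,240,140,190,130,4.2,"pics/topc.png")
P=cloud(d)
for uv in [(268,202),(338,176),(338,224),(392,200),(393,215),(338,200),(389,180),(342,251),(315,247),(343,132),(478,187),(185,232),(300,200)]:
    print(uv,P[uv[1],uv[0]].round(1))
E
```

```text
(268, 202) [531.8 199.8  37.2]
(338, 176) [607.9 -19.9  77.2]
(338, 224) [459.4 -20.   75.6]
(392, 200) [ 534.4 -185.6   71.5]
(393, 215) [ 487.7 -187.4   75.1]
(338, 200) [542.9 -20.9  11.4]
(389, 180) [ 610.1 -185.7    2.6]
(342, 251) [378.8 -32.4  59. ]
(315, 247) [390.1  49.7  66.5]
(343, 132) [764.  -36.8  24.9]
(478, 187) [ 588.1 -470.7    2.8]
(185, 232) [430.4 437.5 104.6]
(300, 200) [543.2 100.9   6.2]
```

View pics/topc.png

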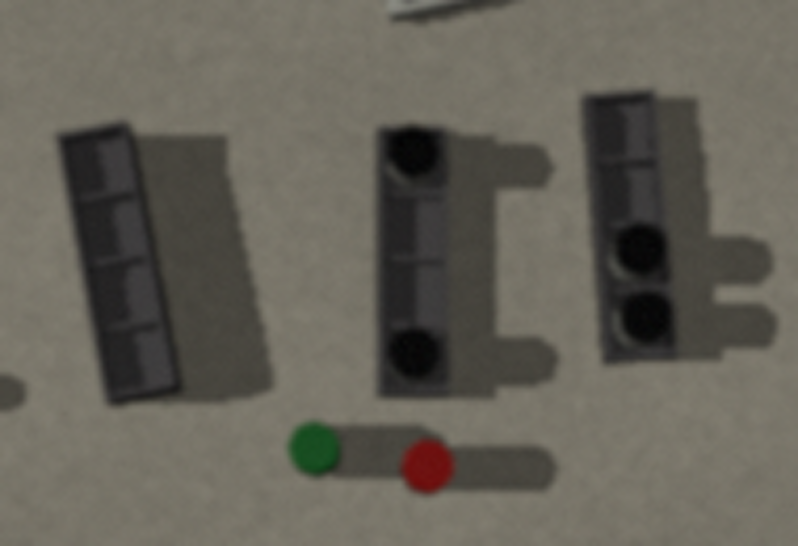

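```bash
cat >> h.py <<'E'
def c2f(pts,x0,y0,s): return (np.array(pts,float)+.5)/s-.5+np.array([x0,y0])
def tray(d,corn,z):
    W=np.array([ray(d,u,v,z) for u,v in corn])[:,:2]   # TL TR BR BL  (far-left, far-right, near-right, near-left)
    c=W.mean(0); ax=(W[0]+W[1]-W[2]-W[3])/2
    w=(W[0]+W[3]-W[1]-W[2])/2
    return c, np.arctan2(ax[1],ax[0]), np.linalg.norm(ax), np.linalg.norm(w)
def tool():
    o=telemetry.get_obs(); R=cv2.Rodrigues(np.array(o["orientation"]))[0]; return o,R
E
python3 - <<'E'
from h import *
d=cam("top")
for n,z,c in [("stack",55,[(58,134),(128,123),(181,390),(108,404)]),("mid",30,[(379,128),(449,128),(449,397),(378,398)]),("right",30,[(583,96),(654,92),(675,358),(604,362)])]:
    print(n,tray(d,c2f(c,240,140,4.2),z))
for p in [(412,151),(413,352),(640,248),(645,318)]:
    u,v=c2f([p],240,140,4.2)[0]; print(ray(d,u,v,73).round(1))
o,R=tool(); print(R.round(3))
E
```

```text
stack (array([529.79450433, 198.10065143]), np.float64(0.21226505389918454), np.float64(205.45362083612946), np.float64(53.69778098278882))
mid (array([534.27920991, -21.04070816]), np.float64(-0.0013894290001151813), np.float64(204.56184100729106), np.float64(52.95143463393632))
right (array([ 562.04467618, -182.832048  ]), np.float64(0.06022902034944146), np.float64(203.10931502243733), np.float64(53.46119119377376))
[610.1 -19.   73. ]
[461.4 -19.9  73. ]
[ 538.3 -185.5   73. ]
[ 486.9 -188.2   73. ]
[[ 0.967  0.255 -0.   ]
 [ 0.255 -0.967  0.001]
 [ 0.    -0.001 -1.   ]]
```

Emit:
{"api": "send_rows", "payload": {
  "rows": [
    [0, 0, 0, 0.129, 1],
    [0, 0, 0, 0.13, 1],
    [0.024, -0.04, 0, 0, 1],
    [0.024, -0.04, 0, 0, 1],
    [0.024, -0.04, 0, 0, 1]
  ]
}}

```text
t: 0.75
ee_pos: [231.8, -483.1, 302.4]
orientation: [-3.141, 0.004, 0.0]
ft_force: [1.0, 0.2, 0.8]
width: 87.7
```

Emit:
{"api": "send_rows", "payload": {
  "rows": [
    [0.024, -0.04, 0, 0, 1],
    [0.024, -0.04, 0, 0, 1],
    [0.024, -0.04, 0, 0, 1],
    [0.024, -0.04, 0, 0, 1],
    [0.024, -0.04, 0, 0, 1]
  ]
}}

```text
t: 1.25
ee_pos: [352.3, -282.9, 302.9]
orientation: [3.141, -0.003, 0.001]
ft_force: [0.8, -0.3, 0.4]
width: 87.6
```

Emit:
{"api": "send_rows", "payload": {
  "rows": [
    [0.024, -0.04, 0, 0, 1],
    [0.024, -0.04, 0, 0, 1],
    [0.024, -0.04, 0, 0, 1],
    [0.024, -0.04, 0, 0, 1],
    [0, 0, 0, 0, 1]
  ]
}}

```text
t: 1.75
ee_pos: [450.1, -120.9, 302.9]
orientation: [-3.141, -0.007, -0.002]
ft_force: [0.4, -0.4, 0.1]
width: 87.7
```

```bash
python3 - <<'E'
from h import *
d=cam("wrist"); cv2.imwrite("pics/w1.png",d["color"])
o,R=tool(); print(o["t"],o["ee_pos"],R.round(3)); print("cam",-d["R"].T@d["t"],d["R"].round(2))
E
```

```text
1.8 [ 448.94415584 -122.55760658  302.71412449] [[ 1.     0.004  0.   ]
 [ 0.004 -1.    -0.   ]
 [ 0.     0.    -1.   ]]
cam [ 524.35655322 -119.54183879  385.39652005] [[ 0.   -1.   -0.  ]
 [-0.96 -0.    0.27]
 [-0.27 -0.   -0.96]]
```

View pics/w1.png

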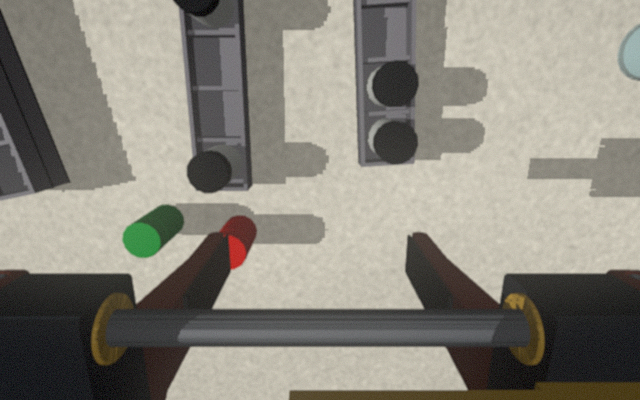

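The wrist view shows the middle tray's jar caps at (209,171) and (198,3), and the right tray's at (396,83) and (393,142). The black caps on these four confirm them as the real jars. The red (235,240) and green (143,240) ones are not part of the job.

```bash
python3 - <<'E'
from h import *
d=cam("wrist")
crop(d,170,0,270,200,2.9,"pics/w1c.png")
for p in [(209,171),(396,83),(393,142)]: print(p,ray(d,*p,73).round(1))
# predicted pixels of top estimates
for P in [(609,-20,73),(460,-20,73),(537,-185,73),(487,-187.5,73)]: print(P,proj(d,P).round(1))
E
```

```text
(209, 171) [462.2 -24.2  73. ]
(396, 83) [ 538.1 -187.3   73. ]
(393, 142) [ 488.8 -187.8   73. ]
(609, -20, 73) [189.2 -12.7]
(460, -20, 73) [204.5 173.4]
(537, -185, 73) [393.2  84.4]
(487, -187.5, 73) [392.5 144. ]
```

View pics/w1c.png

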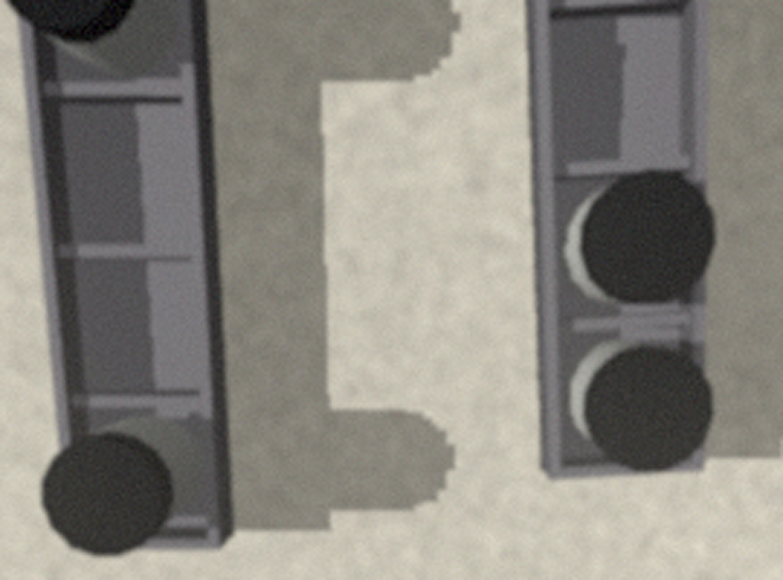

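Emit:
{"api": "send_rows", "payload": {
  "rows": [
    [0.006, -0.04, 0.02, 0, 1],
    [0.006, -0.04, 0.02, 0, 1],
    [0, -0.021, 0.035, 0, 1],
    [0, 0, 0.045, 0, 1],
    [0, 0, 0.04, 0, 1]
  ]
}}

```text
t: 2.35
ee_pos: [459.6, -24.5, 141.5]
orientation: [3.141, -0.003, 0.001]
ft_force: [0.3, -0.6, -0.6]
width: 87.9
```

Emit:
{"api": "send_rows", "payload": {
  "rows": [
    [0, 0, 0.027, 0, 1],
    [0, 0, 0, 0, 1],
    [0, 0, 0, 0, 1]
  ]
}}

```text
t: 2.65
ee_pos: [459.8, -24.8, 115.8]
orientation: [-3.142, 0.005, 0.002]
ft_force: [-1.1, -0.7, 0.3]
width: 88.0
```

```bash
python3 - <<'E'
from h import *
d=cam("wrist"); cv2.imwrite("pics/w2.png",d["color"])
o,R=tool(); print(o["t"],o["ee_pos"],o["ft_force"])
E
```

```text
2.7 [460.55091406 -24.64062378 116.66879008] [ 0.31948436 -0.61264839 -0.32044274]
```

View pics/w2.png

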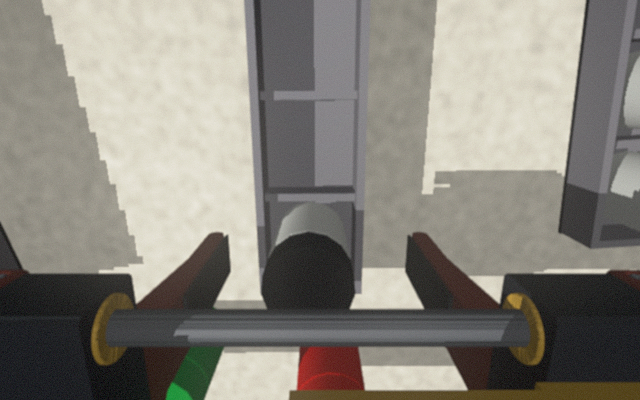

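```bash
python3 - <<'E'
from h import *
d=cam("wrist")
th=np.linspace(0,2*np.pi,60)
for x in (456,460,464):
    c=[proj(d,(x+19*np.cos(a),-21+19*np.sin(a),73)) for a in th]; c=np.array(c); print(x,c.min(0).round(1),c.max(0).round(1))
for p in [(270,290),(352,290)]: print(ray(d,*p,30))
E
```

```text
456 [263.8 260.5] [357.9 343.9]
460 [263.4 251. ] [358.2 335.6]
464 [262.9 241.4] [358.4 327.3]
[437.4612688    1.75465906  30.        ]
[437.3524202 -42.1270442  30.       ]
```

```bash
python3 - <<'E'
from h import *
d=cam("wrist"); print(-d["R"].T@d["t"])
for x in (456,460,464):
    print(x,proj(d,(x+19,-21,56)).round(1),proj(d,(x+19,-21,9)).round(1))
crop(d,240,170,140,150,4,"pics/w2c.png")
E
```

```text
[535.04175163 -23.59814786 199.59913581]
456 [311.6 244.1] [312.9 211.8]
460 [311.6 235.5] [312.9 205. ]
464 [311.5 226.8] [312.8 198.1]
```

View pics/w2c.png

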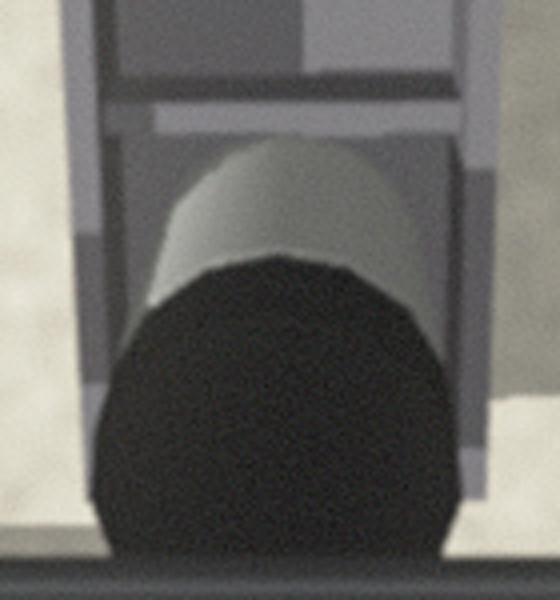

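Emit:
{"api": "send_rows", "payload": {
  "rows": [
    [0, -0.004, 0, 0, 1],
    [0, 0, 0, 0, -1],
    [0, 0, 0, 0, -1],
    [0, 0, 0, 0, -1],
    [0, 0, 0, 0, -1]
  ]
}}

```text
t: 3.3
ee_pos: [460.1, -19.6, 115.8]
orientation: [3.142, -0.002, 0.0]
ft_force: [0.9, 0.5, 0.7]
width: 59.2
```

Emit:
{"api": "send_rows", "payload": {
  "rows": [
    [0, 0, 0, 0, -1],
    [0, 0, 0, 0, -1],
    [0, 0, 0, 0, -1]
  ]
}}

```text
t: 3.6
ee_pos: [460.1, -19.8, 115.6]
orientation: [3.141, -0.002, -0.0]
ft_force: [0.2, -0.5, 0.1]
width: 37.4
```

Emit:
{"api": "send_rows", "payload": {
  "rows": [
    [0, 0, -0.04, 0, -1],
    [0, 0, -0.04, 0, -1],
    [0.025, 0.032, 0, 0, -1],
    [0.025, 0.032, 0, 0, -1],
    [0.026, 0.032, 0, 0, -1]
  ]
}}

```text
t: 4.1
ee_pos: [536.6, -116.7, 196.3]
orientation: [3.142, -0.001, 0.001]
ft_force: [-0.1, 0.2, -1.5]
width: 37.3
```

Emit:
{"api": "send_rows", "payload": {
  "rows": [
    [0.026, 0.033, 0, 0, -1],
    [0.025, 0.033, 0, -0.06, -1],
    [0, 0, 0, 0, -1],
    [0, 0, 0, 0, -1]
  ]
}}

```text
t: 4.5
ee_pos: [586.4, -182.3, 194.9]
orientation: [-3.14, -0.089, 0.002]
ft_force: [-0.1, 0.4, -1.2]
width: 36.9
```

```bash
python3 - <<'E'
from h import *
d=cam("wrist"); cv2.imwrite("pics/w3.png",d["color"])
o,R=tool(); print(o["t"],o["ee_pos"],o["width"], np.arctan2(R[1,0],R[0,0]))
d=cam("top"); crop(d,240,120,190,130,4.2,"pics/t3.png")
E
```

```text
4.55 [ 585.86181485 -181.46052854  194.89702698] 37.51649963112931 0.05785213083295386
```

View pics/w3.png

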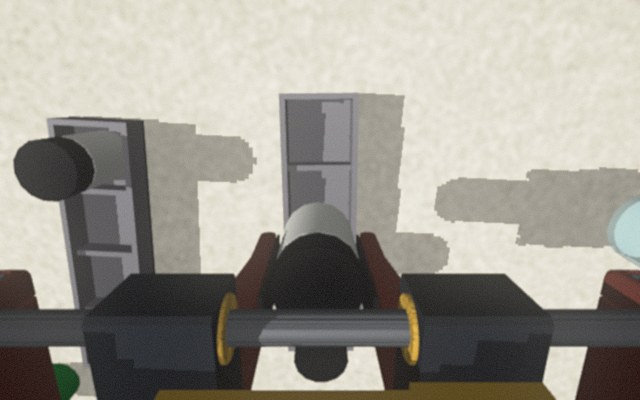

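View pics/t3.png

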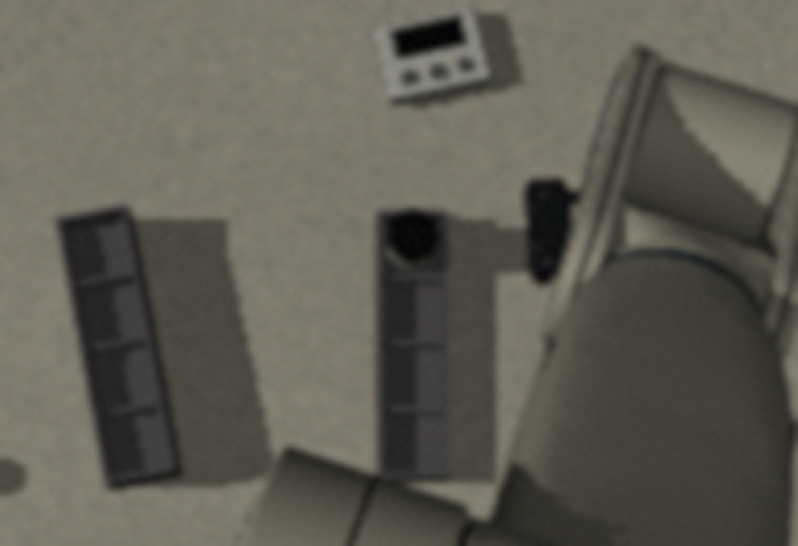

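The wrist view shows the gripped jar at about (319,240) over the right tray. The tray's far rim corners are at (280,95) and (357,94), and its divider is at v=163.

```bash
python3 - <<'E'
from h import *
d=cam("wrist"); crop(d,265,80,110,160,5,"pics/w3c.png")
a=ray(d,280,95,30);b=ray(d,357,94,30); print(a,b,(a+b)/2)
print(ray(d,319,162,24))
o,R=tool()
G=lambda z:(586-np.cos(.058)*0,-181.7,z)
for x in (582,584,586,588): print(x,proj(d,(x+19,-181,135)).round(1))   # cap bottom edge
E
```

```text
[ 661.88231579 -150.24722807   30.        ] [ 665.57964605 -201.85206048   30.        ] [ 663.73098092 -176.04964427   30.        ]
[ 617.05518995 -179.23421613   24.        ]
582 [321.7 242.2]
584 [322.  237.9]
586 [322.3 233.6]
588 [322.6 229.2]
```

View pics/w3c.png

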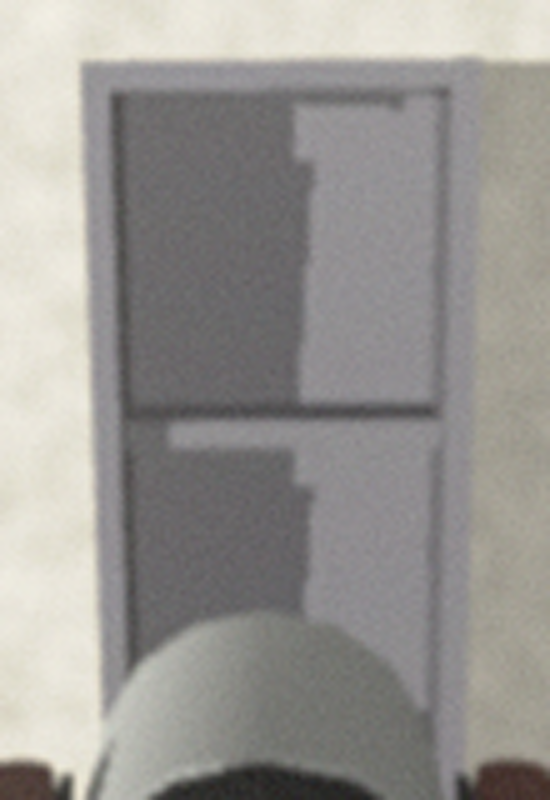

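```bash
python3 - <<'E'
from h import *
d=cam("wrist")
f=ray(d,321.3,92.3,30); g=ray(d,320.5,167,24); print(f,g)
ax=np.array([np.cos(.06),np.sin(.06)])
c1=f[:2]-102*ax; c2=g[:2]-50*ax
print(c1,c2,[ (c1+s*ax).round(1) for s in (25,75)],[ (c2+s*ax).round(1) for s in (25,75)])
E
```

```text
[ 665.40160157 -177.62478552   30.        ] [ 613.5655961  -180.34816528   24.        ]
[ 563.5851465  -183.74111418] [ 563.6555691 -183.3463656] [array([ 588.5, -182.2]), array([ 638.5, -179.2])] [array([ 588.6, -181.8]), array([ 638.5, -178.8])]
```

Emit:
{"api": "send_rows", "payload": {
  "rows": [
    [0.002, 0, 0.03, 0, -1],
    [0, 0, 0.03, 0, -1],
    [0, 0, 0.012, 0, -1],
    [0, 0, 0.004, 0, -1],
    [0, 0, 0.003, 0, -1]
  ]
}}

```text
t: 5.2
ee_pos: [589.1, -181.5, 117.1]
orientation: [3.14, 0.093, 0.001]
ft_force: [-0.7, -0.4, -1.5]
width: 37.3
```

Emit:
{"api": "send_rows", "payload": {
  "rows": [
    [0, 0, 0, 0, -1],
    [0, 0, 0, 0, -1]
  ]
}}

```text
t: 5.4
ee_pos: [589.5, -181.9, 117.8]
orientation: [3.14, 0.092, 0.003]
ft_force: [0.2, 0.6, -1.1]
width: 37.4
```

```bash
python3 - <<'E'
from h import *
d=cam("wrist"); cv2.imwrite("pics/w4.png",d["color"])
o,R=tool(); print(o["t"],o["ee_pos"],o["width"],o["ft_force"])
E
```

```text
5.45 [ 589.42403423 -181.89898899  117.7235981 ] 37.45058963923697 [-0.29019764 -0.01566838 -1.63739918]
```

View pics/w4.png

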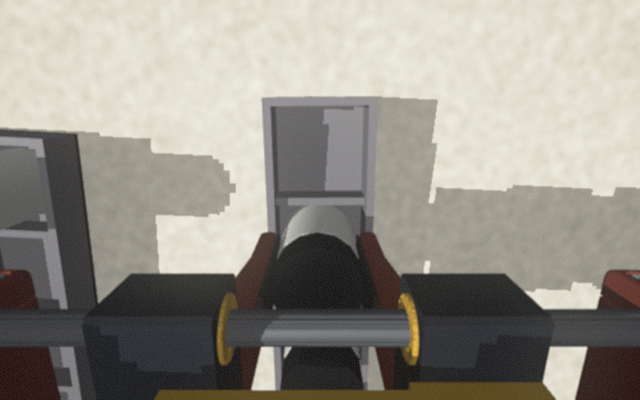

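The jar is inside the cell, between the divider at v≈200 and its neighbour. It's still about 2 mm high, so I'll lower it and release.

Emit:
{"api": "send_rows", "payload": {
  "rows": [
    [0, 0, 0.002, 0, -1],
    [0, 0, 0.001, 0, -1],
    [0, 0, 0, 0, -1]
  ]
}}

```text
t: 5.75
ee_pos: [589.6, -182.0, 115.6]
orientation: [3.14, 0.092, 0.003]
ft_force: [-3.8, 0.2, 12.1]
width: 37.3
```

Emit:
{"api": "send_rows", "payload": {
  "rows": [
    [0, 0, 0, 0, 1],
    [0, 0, 0, 0, 1],
    [0, 0, 0, 0, 1],
    [0, 0, 0, 0, 1],
    [0, 0, -0.02, 0, 1]
  ]
}}

```text
t: 6.25
ee_pos: [587.3, -181.2, 131.5]
orientation: [-3.139, -0.092, 0.007]
ft_force: [-0.2, -0.0, 0.0]
width: 73.6
```

Emit:
{"api": "send_rows", "payload": {
  "rows": [
    [0, 0, -0.04, 0, 1],
    [0, 0, -0.04, 0.06, 1],
    [0.005, -0.04, 0, 0, 1],
    [0.005, -0.04, 0, 0, 1],
    [0.005, -0.04, 0, 0, 1]
  ]
}}

```text
t: 6.75
ee_pos: [604.1, -60.8, 214.1]
orientation: [3.142, -0.004, 0.001]
ft_force: [0.8, 0.0, 0.8]
width: 87.9
```

Emit:
{"api": "send_rows", "payload": {
  "rows": [
    [0.005, -0.041, 0, 0, 1],
    [0, 0, 0, 0, 1],
    [0, 0, 0, 0, 1]
  ]
}}

```text
t: 7.05
ee_pos: [609.0, -20.0, 213.5]
orientation: [3.141, 0.002, -0.001]
ft_force: [-0.6, -0.9, -0.1]
width: 88.0
```

```bash
python3 - <<'E'
from h import *
d=cam("wrist"); cv2.imwrite("pics/w5.png",d["color"])
o,R=tool(); print(o["t"],o["ee_pos"],o["width"],o["ft_force"])
for x in (606,610,614): print(x,proj(d,(x+19,-20.5,56)).round(1))
E
```

```text
7.1 [608.92846911 -20.91550671 213.47704508] 87.84445382494428 [ 0.73700888 -0.42533155  0.233427  ]
606 [319.5 187.4]
610 [319.6 181.8]
614 [319.6 176.2]
```

View pics/w5.png

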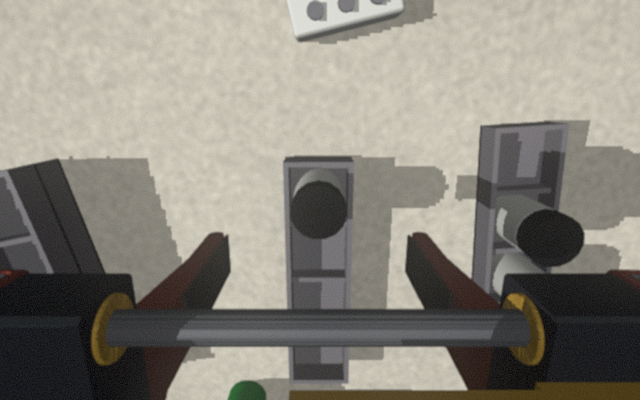

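The caps are clear: the placed jar stands in the right tray at (550,237), and the next jar at (318,208) is centred between the jaws. Descending and gripping.

Emit:
{"api": "send_rows", "payload": {
  "rows": [
    [0.001, 0, 0.04, 0, 1],
    [0, 0, 0.04, 0, 1],
    [0, 0, 0.017, 0, 1],
    [0, 0, 0, 0, -1],
    [0, 0, 0, 0, -1]
  ]
}}

```text
t: 7.6
ee_pos: [610.5, -21.5, 117.3]
orientation: [3.142, -0.003, 0.001]
ft_force: [0.0, 1.1, 0.3]
width: 75.3
```

Emit:
{"api": "send_rows", "payload": {
  "rows": [
    [0, 0, 0, 0, -1],
    [0, 0, 0, 0, -1],
    [0, 0, 0, 0, -1],
    [0, 0, 0, 0, -1],
    [0, 0, 0, 0, -1]
  ]
}}

```text
t: 8.1
ee_pos: [610.3, -20.6, 117.2]
orientation: [-3.142, 0.002, -0.001]
ft_force: [-0.8, 0.7, 3.7]
width: 37.4
```

Emit:
{"api": "send_rows", "payload": {
  "rows": [
    [0, 0, 0, 0, -1]
  ]
}}

```text
t: 8.2
ee_pos: [610.3, -20.7, 117.2]
orientation: [-3.142, 0.002, -0.001]
ft_force: [-0.7, 1.2, 4.8]
width: 37.7
```

Emit:
{"api": "send_rows", "payload": {
  "rows": [
    [0, 0, -0.04, 0, -1],
    [0, 0, -0.04, 0, -1],
    [0.007, 0.04, 0, 0, -1],
    [0.007, 0.04, 0, 0, -1],
    [0.007, 0.04, 0, 0, -1]
  ]
}}

```text
t: 8.7
ee_pos: [631.1, -141.7, 197.1]
orientation: [3.141, -0.0, 0.001]
ft_force: [0.5, 0.5, -1.4]
width: 37.3
```

Emit:
{"api": "send_rows", "payload": {
  "rows": [
    [0.006, 0.038, 0, -0.06, -1],
    [0, 0, 0, 0, -1],
    [0, 0, 0, 0, -1]
  ]
}}

```text
t: 9.0
ee_pos: [636.4, -179.4, 196.1]
orientation: [-3.14, -0.089, 0.001]
ft_force: [-0.6, 0.2, -0.5]
width: 36.8
```

```bash
python3 - <<'E'
from h import *
d=cam("wrist"); cv2.imwrite("pics/w6.png",d["color"])
crop(d,265,100,110,150,5,"pics/w6c.png")
o,R=tool(); print(o["t"],o["ee_pos"],o["width"],o["ft_force"])
for x in (634,638,642): print(x,proj(d,(x+19,-179,136)).round(1))
print(proj(d,(665.4-2,-177.6,30)),proj(d,(613.5,-180.5,24)))
E
```

```text
9.05 [ 636.31037693 -178.36724343  196.13494941] 37.08213621331972 [-0.36312257  0.99511107 -0.20950075]
634 [320.9 239.4]
638 [321.5 230.7]
642 [322.  221.9]
[318.45970774 169.44985368] [318.46793696 232.09112368]
```

View pics/w6.png

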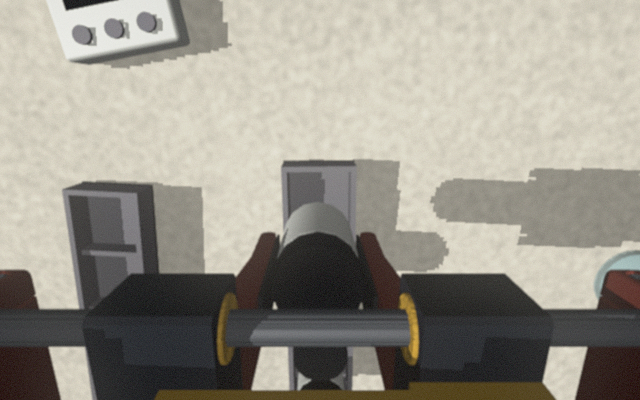

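View pics/w6c.png

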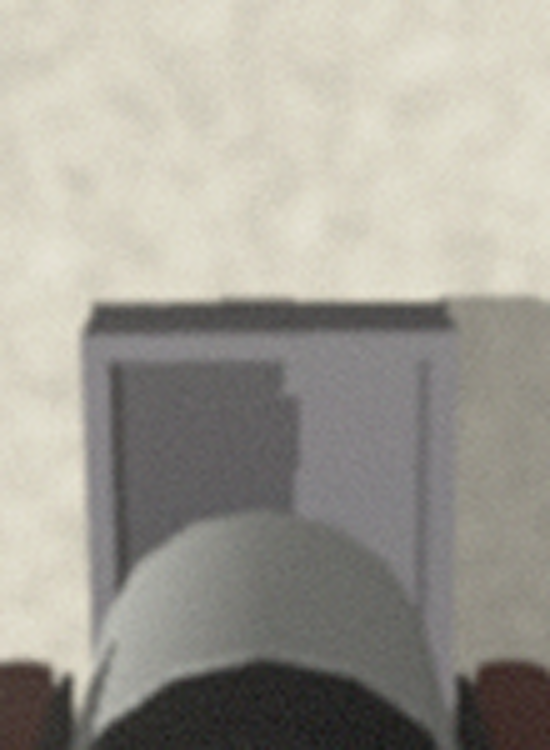

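```bash
python3 - <<'E'
from h import *
d=cam("wrist")
f=ray(d,318.8,166,30); ax=np.array([np.cos(.06),np.sin(.06)]); print(f, f[:2]-27*ax)
E
```

```text
[ 665.77000535 -176.64639799   30.        ] [ 638.81859077 -178.26542617]
```

Emit:
{"api": "send_rows", "payload": {
  "rows": [
    [0.001, 0, 0.03, 0, -1],
    [0, 0, 0.03, 0, -1],
    [0, 0, 0.012, 0, -1],
    [0, 0, 0.004, 0, -1],
    [0, 0, 0, 0, -1]
  ]
}}

```text
t: 9.6
ee_pos: [638.0, -178.0, 120.8]
orientation: [-3.14, -0.094, 0.001]
ft_force: [0.2, 1.1, -0.0]
width: 37.0
```

```bash
python3 - <<'E'
from h import *
d=cam("wrist"); cv2.imwrite("pics/w7.png",d["color"])
o,R=tool(); print(o["t"],o["ee_pos"],o["width"],o["ft_force"])
E
```

```text
9.65 [ 638.44748187 -178.36667048  121.51113257] 37.0433886456255 [ 0.23357759  0.51227054 -1.6668017 ]
```

View pics/w7.png

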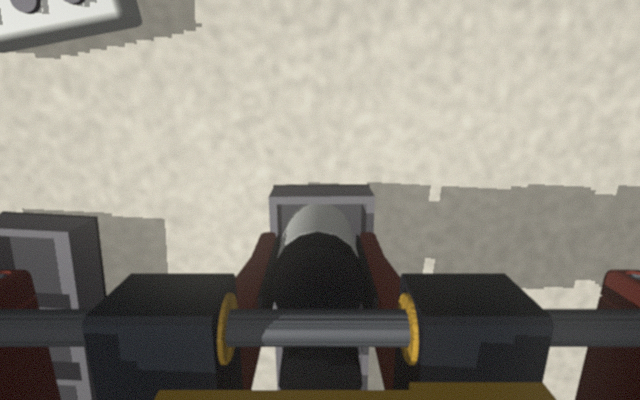

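The jar is inside the end cell, with the far rim at v=190–205 and the jar centred at u≈319. Lowering the last 4 mm.

Emit:
{"api": "send_rows", "payload": {
  "rows": [
    [0, 0, 0.002, 0, -1],
    [0, 0, 0.002, 0, -1],
    [0, 0, 0, 0, -1],
    [0, 0, 0, 0, -1]
  ]
}}

```text
t: 10.05
ee_pos: [638.2, -178.8, 117.2]
orientation: [3.14, 0.092, 0.002]
ft_force: [0.3, 1.7, 0.7]
width: 37.2
```

Emit:
{"api": "send_rows", "payload": {
  "rows": [
    [0, 0, 0.001, 0, -1],
    [0, 0, 0, 0, -1],
    [0, 0, 0, 0, 1],
    [0, 0, 0, 0, 1],
    [0, 0, 0, 0, 1]
  ]
}}

```text
t: 10.55
ee_pos: [637.8, -178.7, 115.6]
orientation: [-3.14, -0.092, 0.0]
ft_force: [0.6, -0.4, 0.2]
width: 57.8
```

Emit:
{"api": "send_rows", "payload": {
  "rows": [
    [0, 0, 0, 0, 1],
    [0, 0, 0, 0, 1],
    [0, 0, -0.04, 0, 1],
    [0, 0, -0.04, 0, 1],
    [0, 0, -0.04, 0.06, 1]
  ]
}}

```text
t: 11.05
ee_pos: [637.6, -178.6, 236.5]
orientation: [-3.141, 0.003, 0.002]
ft_force: [0.8, 0.2, 0.3]
width: 87.7
```

Emit:
{"api": "send_rows", "payload": {
  "rows": [
    [-0.026, -0.04, 0, 0, 1],
    [-0.026, -0.04, 0, 0, 1],
    [-0.026, -0.039, 0, 0, 1],
    [-0.025, -0.039, 0, 0, 1],
    [0, 0, 0, 0, 1]
  ]
}}

```text
t: 11.55
ee_pos: [531.6, -17.2, 235.3]
orientation: [-3.141, -0.004, 0.005]
ft_force: [-0.7, 0.3, 0.0]
width: 87.7
```

```bash
python3 - <<'E'
from h import *
d=cam("wrist"); cv2.imwrite("pics/w8.png",d["color"])
o,R=tool(); print(o["t"],o["ee_pos"],o["width"],o["ft_force"],np.arctan2(R[1,0],R[0,0]))
d=cam("top"); crop(d,240,120,190,130,4.2,"pics/t8.png")
E
```

```text
11.6 [533.72069373 -18.80350295 235.81743427] 88.00839781166565 [ 0.61441669 -0.43409069 -0.39912352] 0.002021116474855511
```

View pics/w8.png

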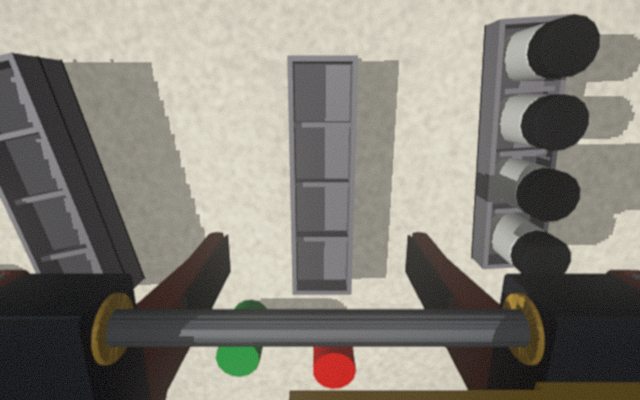

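View pics/t8.png

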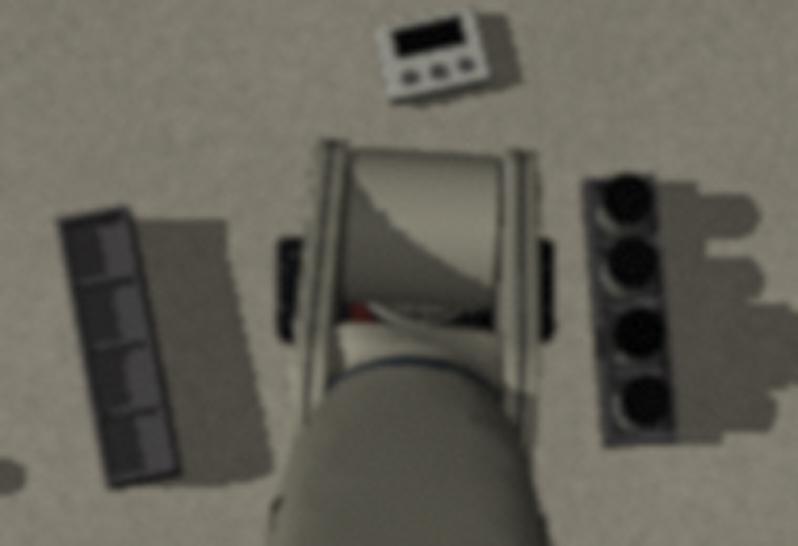

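All four jars stand upright in the right tray's four cells, with caps at (563,45), (549,122), (547,193) and (540,255). The middle tray is empty, with its corners at about (288,57), (357,56), (350,293) and (293,293).

```bash
python3 - <<'E'
from h import *
d=cam("wrist"); crop(d,280,45,90,260,2.3,"pics/w8c.png")
print(tray(d,[(288,57),(357,56),(351,292),(293,293)],30))
print(proj(d,(533.7,-18.8,25)))
o,R=tool(); print(o["ee_pos"])
E
```

```text
(array([541.38985383, -23.02668736]), np.float64(0.002791468541207974), np.float64(201.61251013678594), np.float64(52.86284085862277))
[317.17101197 192.58200144]
[535.77938652 -20.69610165 236.07011689]
```

View pics/w8c.png

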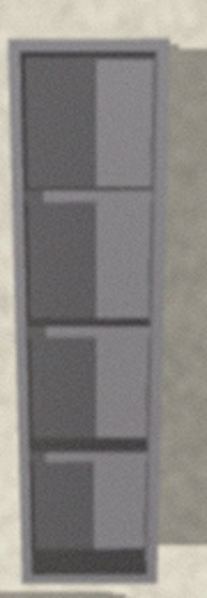

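```bash
python3 - <<'E'
from h import *
d=cam("wrist"); 
print(tray(d,[(284.2,62.4),(353,62.2),(347.8,297),(289.8,297)],30))
o,R=tool(); print(o["ee_pos"],np.arctan2(R[1,0],R[0,0]))
E
```

```text
(array([537.83075066, -20.871782  ]), np.float64(0.001795201933093631), np.float64(202.0830741954294), np.float64(52.99629376247563))
[536.05651083 -21.17234117 235.98287398] -0.001463101701595038
```

Emit:
{"api": "send_rows", "payload": {
  "rows": [
    [0, 0, 0.045, 0, 1],
    [0, 0, 0.045, 0, 1],
    [0, 0, 0.04, 0, 1],
    [0, 0, 0.02, 0, 1],
    [0, 0, 0, 0, -1]
  ]
}}

```text
t: 12.25
ee_pos: [534.7, -21.8, 82.8]
orientation: [-3.141, 0.005, 0.006]
ft_force: [0.4, -0.2, -0.0]
width: 83.1
```

Emit:
{"api": "send_rows", "payload": {
  "rows": [
    [0, 0, 0, 0, -1],
    [0, 0, 0, 0, -1],
    [0, 0, 0, 0, -1],
    [0, 0, 0, 0, -1],
    [0, 0, 0, 0, -1]
  ]
}}

```text
t: 12.75
ee_pos: [535.8, -20.7, 86.8]
orientation: [3.141, -0.001, 0.003]
ft_force: [-0.6, -2.2, 7.8]
width: 53.8
```

```bash
python3 - <<'E'
from h import *
d=cam("wrist"); cv2.imwrite("pics/w9.png",d["color"])
o,R=tool(); print(o["t"],o["ee_pos"],o["width"],o["ft_force"])
E
```

```text
12.8 [535.73594112 -20.73992566  86.81519133] 53.78011431826495 [-1.12079271 -2.16084933  7.49580462]
```

View pics/w9.png

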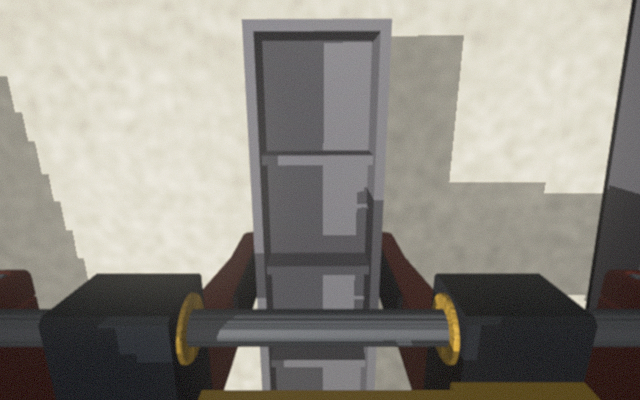

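```bash
python3 - <<'E'
from h import *
d=cam("wrist"); crop(d,235,10,160,280,2.1,"pics/w9c.png")
f=(ray(d,243,19.5,30)+ray(d,391.5,19.5,30))/2; print(f,f[0]-102)
for v in (153,160,265,272): print(v,ray(d,317,v,24))
E
```

```text
[638.38128424 -19.7612044   30.        ] 536.3812842445686
153 [589.51117219 -19.62379231  24.        ]
160 [586.60533645 -19.62138155  24.        ]
265 [539.00687534 -19.58189258  24.        ]
272 [535.53995483 -19.57901633  24.        ]
```

View pics/w9c.png

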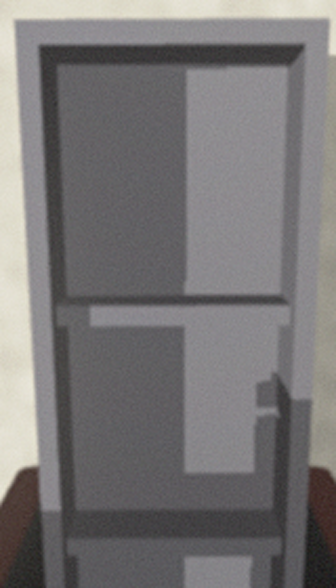

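Emit:
{"api": "send_rows", "payload": {
  "rows": [
    [0, 0, -0.02, 0, -1],
    [0, 0, -0.04, 0, -1],
    [0, 0, -0.045, 0, -1],
    [0, 0, -0.045, 0, -1],
    [0, -0.03, 0, 0, -1]
  ]
}}

```text
t: 13.35
ee_pos: [538.2, 7.9, 241.8]
orientation: [3.141, -0.006, 0.017]
ft_force: [1.1, 0.5, -1.8]
width: 53.7
```

Emit:
{"api": "send_rows", "payload": {
  "rows": [
    [0, -0.03, 0, 0, -1],
    [0, -0.03, 0, -0.106, -1],
    [0, 0, 0, -0.106, -1],
    [0, 0, 0, 0, -1],
    [0, 0, 0, 0, -1]
  ]
}}

```text
t: 13.85
ee_pos: [534.8, 69.3, 235.6]
orientation: [3.125, 0.326, -0.001]
ft_force: [0.1, -0.2, -2.7]
width: 54.0
```

Emit:
{"api": "send_rows", "payload": {
  "rows": [
    [0, 0, 0, 0, -1]
  ]
}}

```text
t: 13.95
ee_pos: [535.0, 68.9, 235.7]
orientation: [3.125, 0.326, -0.0]
ft_force: [1.0, 0.2, -2.4]
width: 53.8
```

```bash
python3 - <<'E'
from h import *
d=cam("wrist"); cv2.imwrite("pics/w10.png",d["color"])
o,R=tool(); print(o["t"],o["ee_pos"],o["width"],o["ft_force"],o["moment"],np.arctan2(R[1,0],R[0,0]))
d=cam("top"); crop(d,240,120,190,130,4.2,"pics/t10.png")
E
```

```text
14.0 [535.09973775  68.86058673 235.6351899 ] 53.84709483661567 [-0.05149593 -0.76062308 -2.37831122] [-0.01277036  0.01469797  0.01044685] 0.2083523860324849
```

View pics/w10.png

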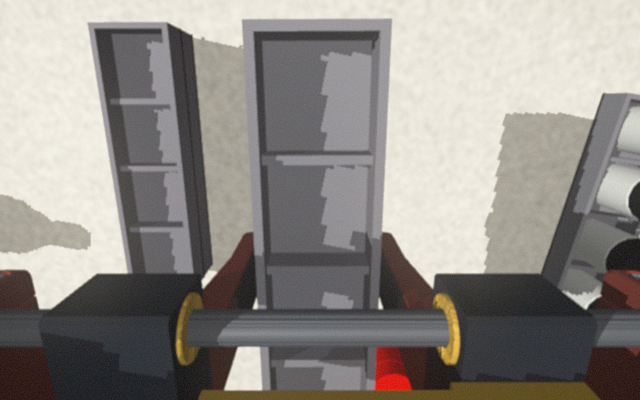

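View pics/t10.png

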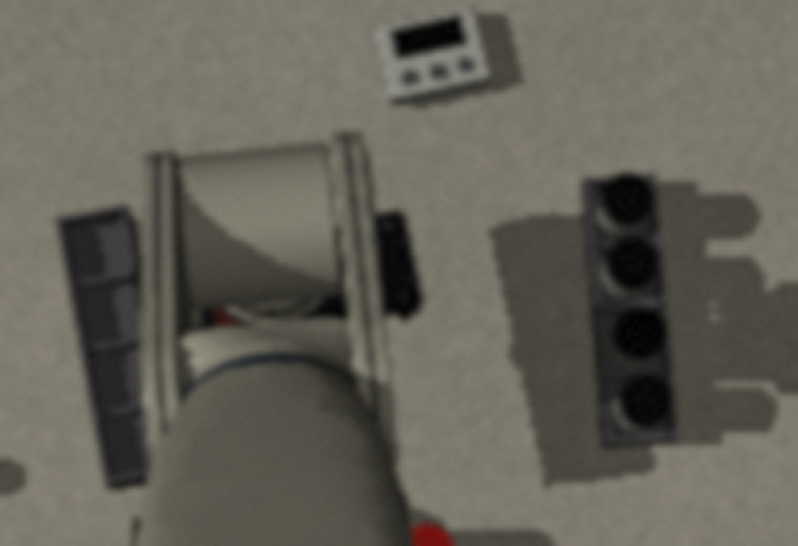

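The held tray fills the centre of the view, with its far rim corners at (243,20) and (391,20). The stack's upper rim is at left, with corners at about (89,24) and (165,22).

```bash
python3 - <<'E'
from h import *
d=cam("wrist"); crop(d,75,10,145,275,2.1,"pics/w10c.png"); crop(d,235,5,165,60,4.5,"pics/w10d.png")
E
```

```text
(no output)
```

View pics/w10c.png

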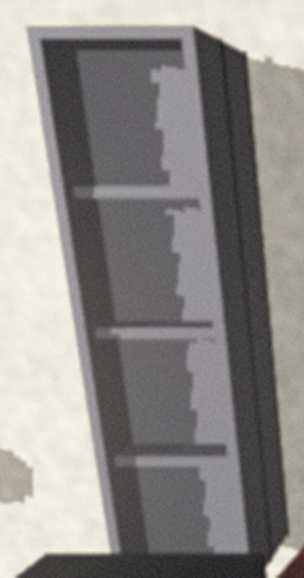

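View pics/w10d.png

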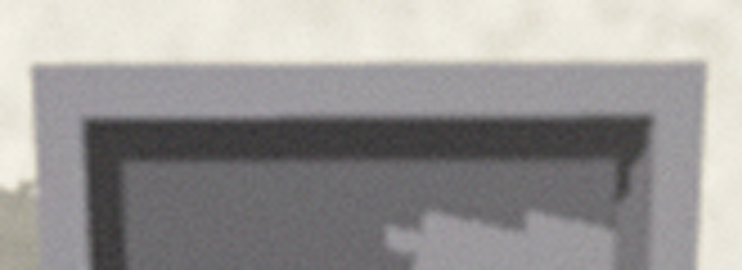

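```bash
python3 - <<'E'
from h import *
d=cam("wrist"); o,R=tool()
W=[ray(d,*q,55)[:2] for q in c2f([(28,27),(194,27),(249,552),(110,552)],75,10,2.1)]
for a,b in ((W[3],W[0]),(W[2],W[1])): print("edge yaw",np.arctan2(*(a-b)[::-1]*-1))
m=(W[0]+W[1])/2; wv=W[0]-W[1]; print("width",np.linalg.norm(wv),"yaw from end",np.arctan2(-wv[0],wv[1]))
n=(W[2]+W[3])/2; yaw=np.arctan2(*(m-n)[::-1]); print("yaw",yaw)
ax=lambda y:np.array([np.cos(y),np.sin(y)])
S=m-102*ax(yaw); print("stack",S)
zr=o["ee_pos"][2]-56.8
H=[ray(d,*q,zr)[:2] for q in c2f([(33,65),(706,63)],235,5,4.5)]
hm=(H[0]+H[1])/2; hv=H[0]-H[1]; print("held width",np.linalg.norm(hv),"yaw",np.arctan2(-hv[0],hv[1]))
ty=np.arctan2(R[1,0],R[0,0]); HC=hm-102*ax(ty); print("held c",HC,"tcp",o["ee_pos"],ty)
D=S-HC; t=ty
print("tool dx",D@ax(t),"tool dy",-(D@np.array([-np.sin(t),np.cos(t)])))
print("held corners tool-frame off", R.T[:2,:2]@(HC-o["ee_pos"][:2]))
E
```

```text
edge yaw 0.2070820816261614
edge yaw 0.21052773030413366
width 53.67830405191555 yaw from end 0.20950764905599142
yaw 0.20880494719823908
stack [531.39145299 200.64656731]
held width 53.60719447441474 yaw 0.2122118835082555
held c [535.79106447  70.01552043] tcp [535.16370417  68.94716159 235.63668107] 0.20922189499988592
tool dx 22.828246714194133 tool dy -128.69614656844962
held corners tool-frame off [ 0.83557621 -0.91475895]
```

Emit:
{"api": "send_rows", "payload": {
  "rows": [
    [0.007, -0.03, 0, 0, -1],
    [0.008, -0.04, 0, 0, -1],
    [0.008, -0.04, 0, 0, -1],
    [0, -0.019, 0.02, 0, -1],
    [0, 0, 0.03, 0, -1]
  ]
}}

```text
t: 14.65
ee_pos: [531.7, 203.1, 186.8]
orientation: [-3.122, -0.333, -0.007]
ft_force: [0.2, -0.4, -1.7]
width: 53.9
```

Emit:
{"api": "send_rows", "payload": {
  "rows": [
    [0, 0, 0.02, 0, -1],
    [0, 0, 0.01, 0, -1],
    [0, 0, 0, 0, -1],
    [0, 0, 0, 0, -1]
  ]
}}

```text
t: 15.05
ee_pos: [531.2, 200.2, 156.2]
orientation: [-3.124, -0.329, -0.001]
ft_force: [-0.1, 0.2, -1.4]
width: 54.0
```

```bash
python3 - <<'E'
from h import *
d=cam("wrist"); cv2.imwrite("pics/w11.png",d["color"])
o,R=tool(); print(o["t"],o["ee_pos"],o["width"],o["ft_force"],o["moment"],np.arctan2(R[1,0],R[0,0]))
d=cam("top"); crop(d,220,120,190,130,4.2,"pics/t11.png")
d=cam("scene"); crop(d,270,110,150,110,5.3,"pics/s11.png")
E
```

```text
15.1 [531.43339734 200.33086921 156.66318567] 53.71155909483368 [ 0.18352249 -0.25772526 -2.0077602 ] [-0.01005938  0.00369012 -0.03432061] 0.2101863728317283
```

View pics/w11.png

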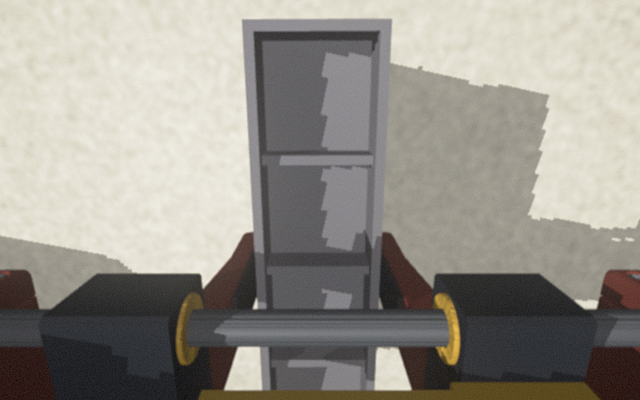

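View pics/s11.png

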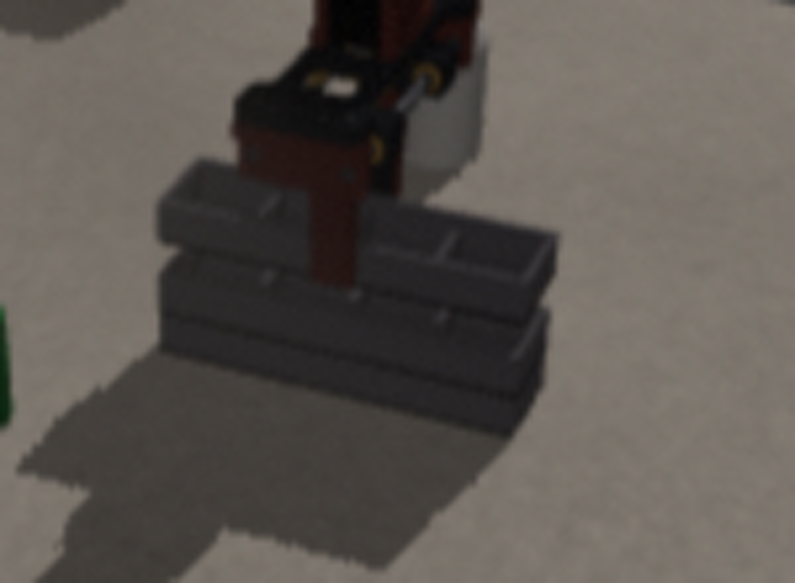

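The scene crop shows the held tray level just above the stack, with its ends lining up. I'll overlay predicted outlines to check the alignment.

```bash
python3 - <<'E'
from h import *
d=cam("scene"); im=cv2.resize(d["color"][110:220,270:420],None,fx=5.3,fy=5.3,interpolation=cv2.INTER_CUBIC)
im=cv2.convertScaleAbs(im,alpha=1.6,beta=10)
def draw(c,y,z,col):
    R=np.array([[np.cos(y),-np.sin(y)],[np.sin(y),np.cos(y)]]); q=[]
    for sx,sy in ((1,1),(1,-1),(-1,-1),(-1,1)):
        p=np.array(c)+R@[sx*102,sy*27]; q.append((proj(d,(*p,z))-[270,110]+.5)*5.3-.5)
    cv2.polylines(im,[np.int32(np.round(q))],True,col,1)
draw((531.4,200.6),.209,55,(0,255,0)); draw((531.4,200.6),.209,0,(0,255,0)); draw((532.4,201.4),.21,99.8,(0,0,255)); draw((532.4,201.4),.21,74.8,(0,0,255))
cv2.imwrite("pics/s11o.png",im)
E
```

```text
(no output)
```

View pics/s11o.png

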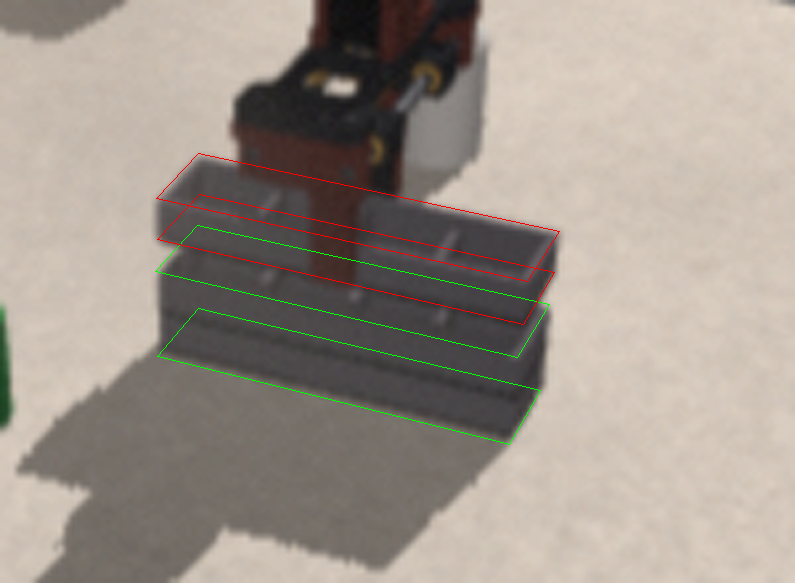

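Both outlines fit within about 1 px. I'll apply a 1 mm correction and descend slowly.

Emit:
{"api": "send_rows", "payload": {
  "rows": [
    [-0.001, 0.0005, 0.006, 0, -1],
    [0, 0, 0.005, 0, -1],
    [0, 0, 0.003, 0, -1],
    [0, 0, 0, 0, -1],
    [0, 0, 0, 0, -1]
  ]
}}

```text
t: 15.75
ee_pos: [529.7, 199.7, 141.5]
orientation: [3.124, 0.331, -0.001]
ft_force: [-1.3, -0.6, -2.0]
width: 54.0
```

Emit:
{"api": "send_rows", "payload": {
  "rows": [
    [0, 0, 0.001, 0, -1],
    [0, 0, 0.001, 0, -1],
    [0, 0, 0.001, 0, -1],
    [0, 0, 0, 0, -1]
  ]
}}

```text
t: 16.15
ee_pos: [529.7, 199.6, 138.6]
orientation: [3.124, 0.331, -0.0]
ft_force: [-0.3, -0.1, -2.3]
width: 53.8
```

The foot has entered the mouth, with its underside about 3 mm below the rim and no contact force. Lowering the last bit.

Emit:
{"api": "send_rows", "payload": {
  "rows": [
    [0, 0, 0.001, 0, -1],
    [0, 0, 0.0005, 0, -1],
    [0, 0, 0, 0, -1],
    [0, 0, 0, 0, -1]
  ]
}}

```text
t: 16.55
ee_pos: [529.8, 199.7, 137.2]
orientation: [3.124, 0.331, -0.0]
ft_force: [0.3, 0.3, -2.0]
width: 53.9
```

Emit:
{"api": "send_rows", "payload": {
  "rows": [
    [0, 0, 0.0005, 0, -1],
    [0, 0, 0.0005, 0, -1],
    [0, 0, 0, 0, -1]
  ]
}}

```text
t: 16.85
ee_pos: [529.9, 199.7, 136.8]
orientation: [-3.124, -0.33, -0.0]
ft_force: [-2.6, -0.5, 5.4]
width: 53.8
```

Contact came at TCP z = 136.8 mm, exactly the expected seat height. Opening up and checking before I retreat.

Emit:
{"api": "send_rows", "payload": {
  "rows": [
    [0, 0, 0, 0, -0.1],
    [0, 0, 0, 0, 0.4],
    [0, 0, 0, 0, 1],
    [0, 0, 0, 0, 1],
    [0, 0, 0, 0, 1]
  ]
}}

```text
t: 17.35
ee_pos: [529.9, 199.7, 136.1]
orientation: [-3.124, -0.331, -0.0]
ft_force: [0.6, 0.6, -0.3]
width: 82.0
```

```bash
python3 - <<'E'
from h import *
d=cam("wrist"); cv2.imwrite("pics/w12.png",d["color"])
o,R=tool(); print(o["t"],o["ee_pos"],o["width"],o["ft_force"])
d=cam("scene"); crop(d,270,110,150,110,5.3,"pics/s12.png")
E
```

```text
17.4 [529.8408209  199.67957556 136.13488894] 85.76932140091671 [-0.45130374 -0.47767425  1.22261507]
```

View pics/w12.png

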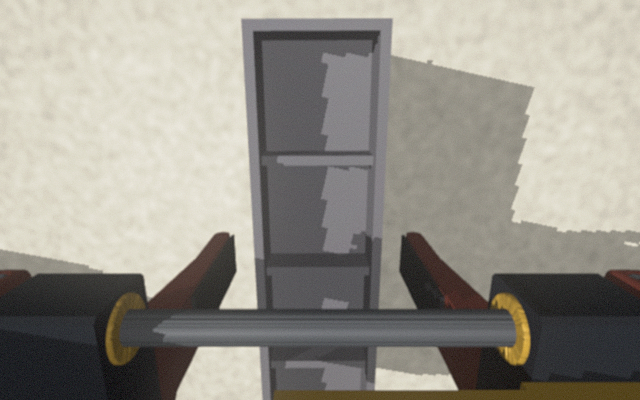

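View pics/s12.png

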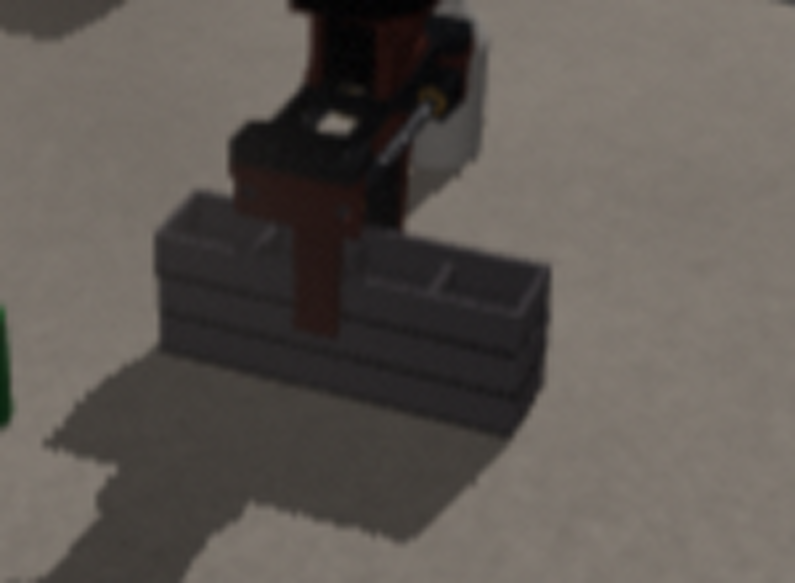

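The three trays are flush and level, with even seams, and the fingers are clear on both sides. Retreating up and back.

Emit:
{"api": "send_rows", "payload": {
  "rows": [
    [0, 0, -0.015, 0, 1],
    [0, 0, -0.04, 0, 1],
    [0, 0, -0.05, 0, 1],
    [0, 0, -0.05, 0, 1],
    [0, 0, -0.04, 0, 1]
  ]
}}

```text
t: 17.95
ee_pos: [529.9, 199.7, 335.4]
orientation: [-3.123, -0.33, -0.005]
ft_force: [0.4, -0.2, -0.0]
width: 87.7
```

Emit:
{"api": "send_rows", "payload": {
  "rows": [
    [-0.045, 0, 0, 0, 1],
    [-0.045, 0, 0, 0, 1],
    [0, 0, 0, 0, 1],
    [0, 0, 0, 0, 1]
  ]
}}

```text
t: 18.35
ee_pos: [441.5, 180.8, 332.5]
orientation: [-3.124, -0.331, -0.003]
ft_force: [0.8, 0.5, -0.5]
width: 87.7
```

```bash
python3 - <<'E'
from h import *
d=cam("wrist"); cv2.imwrite("pics/w13.png",d["color"])
o,R=tool(); print(o["t"],o["ee_pos"],o["width"],o["ft_force"])
d=cam("top"); crop(d,240,120,190,130,4.2,"pics/t13.png")
d=cam("scene"); crop(d,190,110,210,190,3.1,"pics/s13.png")
E
```

```text
18.4 [442.49393122 181.07689844 332.39571646] 87.6403923410288 [-0.06331903 -0.26646691  0.12036845]
```

View pics/w13.png

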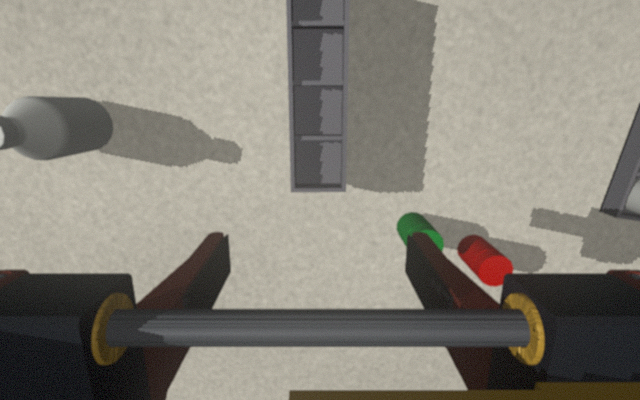

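View pics/t13.png

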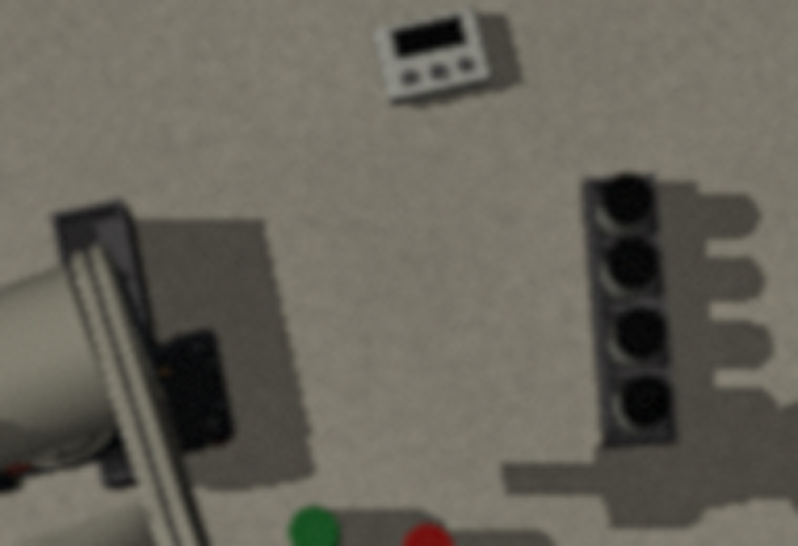

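View pics/s13.png

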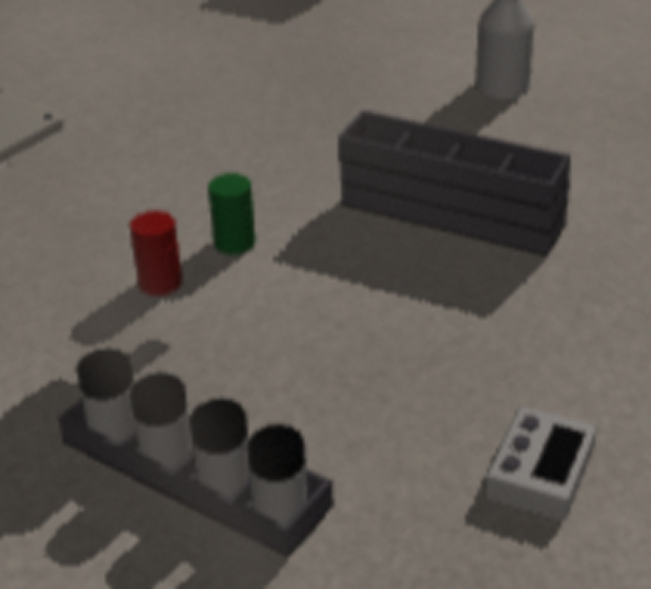

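The final views show all four jars upright in the right tray, three flush trays in the stack, and the beaker, bottle and timer not touched. The arm is clear, so I'm handing in.

```bash
python3 -c "
from workcell import ctrl
print(ctrl.close_job())"
```

```text
the job is handed in; nothing more can be done
None
```

The job is done and handed in at about 18.4 s. All four jars are in one tray on the bench, and the emptied tray is on the stack.

- **Jars:** I moved the two jars from the middle tray into the free cells of the right-hand tray. Each was lowered until it rested on its cell floor before I let go. The final pictures show four upright jars, one to a cell.
- **Stack:** The emptied tray's foot went into the tray below without touching the rim. It made contact at TCP z = 136.8 mm, the height expected for a seated tray. The last scene picture shows three level trays with even seams, and the bottom tray looks unmoved.
- **Arm and bystanders:** The arm is clear of everything, with force near zero. The bottle and timer appear untouched in the last views. The beaker is outside those crops, but the arm never worked near it.
- **Disagreements:** The top and wrist cameras differed by about 2–3 mm on the tray positions. For the placing on the stack I used the wrist camera's relative measurement, checked against the scene camera. One jar touched down with about 12 N before release. I saw no failed checks.

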